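# Screw the dowel canister's lid down snug

### The job

Put the loose lid back on the open dowel canister and screw it down clockwise until it is finger-snug on its rubber ring, so the dowels stay dry: turn until the resistance clearly rises and stop there, without overtightening or forcing it. Then let go, and leave the other things on the bench where they are.

Things in the scene. Friction and masses are not known exactly. Their poses are not given: they have to be found in the camera images.
- canister: Dark wooden block 112 x 252 x 34 mm, screwed to the bench, holding two square aluminium canisters 84 x 84 mm with shoulders 91 mm above the bench. The OPEN one stands at this frame's origin (on the bench, under the neck's axis, z up). The other, 125 mm along +y of this frame, is already closed with a lid of the same kind, top 118 mm above the bench: leave it alone.
- neck_rim (a point): Centre of the open canister's rim, 112 mm above the bench; axes as the canister's. The neck is a tube 46.6 mm in outside diameter. A springy rubber ring stands out of its rim by 1 to 5.5 mm (old ones are flat, new ones plump), so the angle at which the lid gets tight differs by up to 1.4 rad and is not known beforehand. From first touching the ring to snug is only about 0.15 rad of turn.
- thread_start (a point): Start of one thread ridge, 2.5 mm below the rim on the neck's outside, at the canister frame's 0 degrees (+x); two more start at 120 and 240 degrees. Right-hand thread, 55.6 mm outside diameter: from their starts the three 3 mm thick ridges run down clockwise (seen from above) over 135 degrees each, falling 7 mm per third of a turn (3.34 mm per rad).
- lid: The loose dark steel screw lid: 64 mm in diameter, ribbed, 21 mm high, thick-topped, about 0.45 kg, mouth down on the bench. Origin at the centre of its lower edge, z up. Three lugs, 3 mm high, 17 degrees wide, point inward at its own 0, 120 and 240 degrees, 5.1 mm above the lower edge; raised dashes on its top mark them. It has 1.2 mm of play round the neck, 1 mm up and down in the thread.
- lid_top (a point): Centre of the loose lid's top face. Torque to turn the lid: under 0.1 N m while free, rising by 2 to 3 N m per rad once the thread presses it on the ring; snug is 0.3 N m (0.2 to 0.4 is right; less leaks, more crushes the ring). The rubber relaxes when turning stops: read the torque while turning, or right after a turn of 0.04 rad or more at 0.2 rad/s. Each 5 N of pushing down adds 0.1 N m.
- lid_lug (a point): Middle of the lug at the lid's own 0 degrees. Laid on the neck at any angle, the lugs rest on the ridges; turned clockwise they slide down, under the next ridges. Laid on with the lugs 95 degrees clockwise past the ridge starts, the lid's lower edge rests 10.1 mm below the rim and 0.8 to 2.4 rad of turning makes it snug, the edge then being 11.8 to 17 mm below the rim.
- brush: Bystander: bench brush with a wooden handle, 230 mm long.
- mallet: Bystander: wooden joiner's mallet, 264 mm long.
- offcut_a: Bystander: hardwood off-cut 45 x 70 x 19 mm.
- offcut_b: Bystander: hardwood off-cut 28 x 90 x 19 mm.
- tape_measure: Bystander: tape measure standing on edge, 91 mm long, 66 mm high.

How it is judged (in metres and radians):
On the way:
1. the lid sits level on the open neck (horizontal distance between lid and neck_rim below 0.003 m and angle between the z axis of lid and the z axis of canister, either way round below 0.1 rad and z of lid in the frame of neck_rim below -0.003 m), for 0.2 s.
At the end, for the whole second after the job is handed in: The lid is screwed onto the open canister's neck, level (within 0.06 rad) and centred (within 3 mm), its lower edge at least 11.5 mm below the rim, at rest, and its thread holds it down on the rubber ring with 6 to 24 N (what a turning torque of 0.2 to 0.4 N m leaves) (contact force between lid and canister between 6 and 24 N and horizontal distance between lid and neck_rim below 0.003 m and angle between lid's own z axis and vertical below 0.06 rad and z of lid in the frame of neck_rim below -0.0115 m and angular speed of lid below 0.05 rad/s); the robot touches nothing.
It fails at once if the lid is overtightened or forced: pressed on the thread with more than 60 N (contact force between lid and canister above 60 N).
It fails at once if another thing on the bench is pushed more than 30 mm from its place (distance of any of brush, mallet, offcut_a, offcut_b, tape_measure from where it was at the start of the episode above 0.03 m).
It also fails if it takes over 54 s, if anything falls off the work surface, if the arm or the gripper's body presses on something with over 40 N, if the wrist force passes 120 N, or if a joint passes its speed limit or range.

### The arm

A 7-joint arm with a two-finger parallel gripper is mounted at the origin on a cart in front of the work surface, level with it; the furniture and walls round the work are solid. World frame = base frame: x ahead of the robot, y to its left, z up, the work surface at z = 0. Lengths are in mm, angles in degrees, forces in N, time in s.
With the tool pointing down it reaches from about 400 to 925 mm from the base axis. Payload 5.6 kg.
Tool frame: the origin (TCP) lies on the mounting face of the last link; the fingertips stand 173 mm ahead of it and the grasp point (between the pads) lies 155 mm ahead of it; z points along the fingers, y is the line along which they close (so a half turn about z gives the same grasp; the last joint's range is limited). The gripper opens to 85 mm and grips with 20 to 120 N. Pads are 22 mm wide; open, the fingers measure 114 mm over their backs; the gripper's body (76 mm by 85 mm) begins 54 mm behind the grasp point. The pads swing forward as they close: fully open they stand 13 mm farther back than shut.
Start: joints at [62.51, 26.786, -0.665, 91.828, 0.344, 61.387, -3.226], TCP at [274.943, -588.989, 404.69] pointing down, gripper open.
Joint ranges: [-144.91, 144.91], [-17.63, 115.5], [-89.93, 88.59], [15.96, 139.68], [-74.01, 254.01], [8.47, 105.57], [-167.45, 167.45]. Speed limits (degrees/s): [147.25, 147.25, 180, 180, 180, 180, 180].

### API

Orientations are given as a 3x3 rotation matrix whose columns are the frame's x, y, z axes.
In Python, from cell import manip, vision, telemetry gives the robot as it stands (manip), with the cameras (vision) and the readings (telemetry).
- The arm moves only by the shell command python3 nudge.py 'ROWS'. ROWS is a JSON list of rows, 1 to 20 of them, each written [[dx, dy, dz], turn, opening]: dx, dy, dz in shares of 500 mm (1.0 is 500 mm), then a turn about the tool's z in shares of 4 rad (1.0 is 4 rad), then the opening from 0.0 (shut) to 1.0 (fully open); each row is the pose to reach, as a shift and turn from the pose commanded when the command began, along the tool's axes at that moment; what a row does not reach only later rows make up. A row lasts 1/8 s, in which the tool goes at most 62.5 mm and 10.7 degrees, less where a joint would pass 70% of its speed; a pose out of reach is approached as far as the arm can. The fingers move at their own pace and stop on an object; the grip force is fixed at half the most. Time passes only in rows, so rows that do not move let the fingers close. It prints the time, the measured TCP pose, the force, the opening and the grip force at its end. Input that does not fit is refused with a message, and nothing moves.
- telemetry.read_state(): the state, without advancing time (a new reading comes with each control period).
- vision.get_image(name): name is "scene" or "top" or "wrist"; returns a dict with "frame" (420x560x3 uint8, red, green, blue), "fx", "fy", "cx", "cy" (pixels), "rvec" (rotation vector, rad) and "tvec" (3), from world to camera coordinates, as OpenCV has them. Camera axes: x right, y down, z forward; pixel columns grow to the right and rows downward; lengths in mm; the calibration is good to about 2 mm. A picture is of the moment at which its call begins. There is no depth.
- manip.hand_in(): hands the job in; it is judged then, once.
The state is a dict: "clock": time; "joint_positions": joint angles; "joint_velocities": joint speeds; "tau": joint torques, N m; "tool_pos": TCP position; "tool_rot": TCP orientation; "wrist_force": force on the tool from outside, world axes, zero at the start; "moment": the same for the moment, N m; "finger_gap": opening from 0.0 (shut) to 1.0 (fully open); "gripper_force": force on a finger pad.
Only numpy, scipy, OpenCV 4.12 (cv2) and the standard library are available. Lean on these libraries where they do the work, as an engineer would, in place of code of your own. Each camera call takes 0.05 s, during which the arm holds its last target. There are 200 camera calls.

## Working session

There is one attempt and no reset: what is moved stays moved. The work goes in short steps, Python scripts to look and compute and a shell command to move; the robot and the scene stay as the last step left them, time stands still between calls to the robot, and variables do not carry over. Pictures are saved under pics/ and viewed, at most 10 in all, crops included, and the job is handed in when it is done.

```bash
ls; mkdir -p pics; python3 - <<'E'
from cell import manip, vision, telemetry
import cv2,numpy as np
s=telemetry.read_state();print(s)
ims=[]
for n in("scene","top"):
    d=vision.get_image(n);cv2.imwrite(f"pics/{n}0.png",d["frame"][:,:,::-1])
    R,_=cv2.Rodrigues(np.array(d["rvec"]));print(n,d["fx"],d["cx"],d["cy"],-R.T@np.array(d["tvec"]).ravel(),R.round(3).tolist())
E
```

```text
cell.py
nudge.py
pics
{'clock': 0.0, 'joint_positions': array([62.51025024, 26.8363586 , -0.66488304, 91.88295421,  0.34300715,
       61.3901536 , -3.22571406]), 'joint_velocities': array([ 6.45425822e-02,  6.27682095e-02,  4.86002607e-02, -4.57004491e-02,
        1.13995936e-01, -1.07509756e-04, -7.96465442e-02]), 'tau': array([-1.22556617e-04, -5.32389843e+01,  2.13526661e-02, -2.51311773e+01,
        1.13973932e-02,  7.57813890e-03, -4.46851089e-06]), 'tool_pos': array([ 274.8129899 , -588.74800494,  403.71931001]), 'tool_rot': array([[ 9.06144450e-01,  4.22967410e-01, -8.98068410e-04],
       [ 4.22968347e-01, -9.06142960e-01,  1.64700872e-03],
       [-1.17147353e-04, -1.87228232e-03, -9.99998240e-01]]), 'wrist_force': array([ 0.02397151, -0.79639748, -0.04784768]), 'moment': array([ 0.01652103, -0.0081971 , -0.00458791]), 'gripper_force': 0.0, 'finger_gap': 1.0014735278273055}
scene 537.3921134509342 276.01995140810345 210.30034657433995 [-682.47855562 -539.33100722 1224.56643096] [[0.437, -0.899, -0.004], [-0.591, -0.284, -0.755], [0.678, 0.332, -0.655]]
top 419.38155467918017 273.8694678820574 213.35153714768987 [ 410.98955872   35.55682072 1306.32349796] [[-0.007, -1.0, 0.017], [-0.997, 0.006, -0.074], [0.074, -0.017, -0.997]]
```

View pics/top0.png

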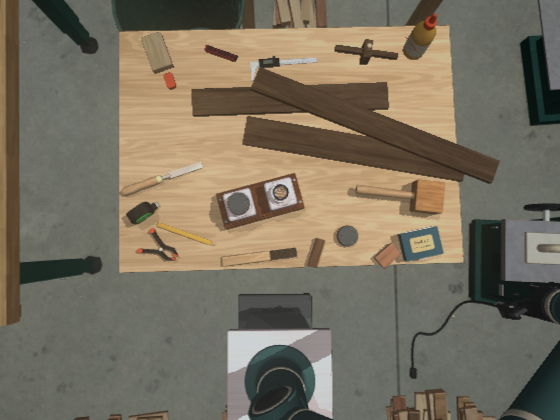

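View pics/scene0.png

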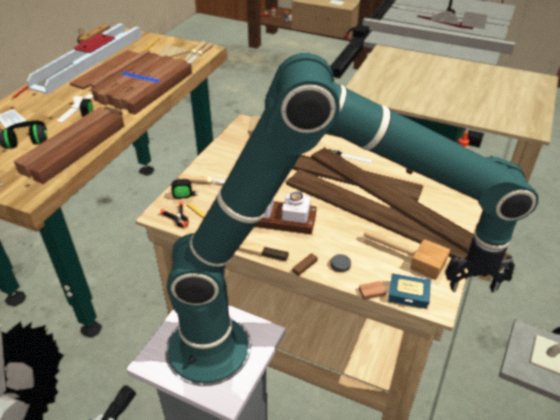

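The top view shows the lid at (346,236), the open neck at (281,192) and the closed lid at (238,204). The brush is at (258,257), the off-cut at (315,252) and the mallet at (400,195). In the scene view the lid is at (341,263) and the open canister at (295,203).

```bash
cat > h.py <<'E'
from cell import manip, vision, telemetry
import cv2,numpy as np
def cam(d):
    R,_=cv2.Rodrigues(np.array(d["rvec"]));t=np.array(d["tvec"]).ravel();return R,-R.T@t
def ray(d,p,z):
    R,C=cam(d);u=R.T@np.array([(p[0]-d["cx"])/d["fx"],(p[1]-d["cy"])/d["fy"],1]);return C+u*(z-C[2])/u[2]
def dirn(d,p):
    R,C=cam(d);u=R.T@np.array([(p[0]-d["cx"])/d["fx"],(p[1]-d["cy"])/d["fy"],1]);return C,u/np.linalg.norm(u)
def tri(*cp):
    A=np.zeros((3,3));b=np.zeros(3)
    for C,u in cp:
        P=np.eye(3)-np.outer(u,u);A+=P;b+=P@C
    return np.linalg.solve(A,b)
def proj(d,X):
    R,C=cam(d);q=R@(np.array(X)-C);return (q[:2]/q[2])*[d["fx"],d["fy"]]+[d["cx"],d["cy"]]
def totool(X):
    s=telemetry.read_state();return s["tool_rot"].T@(np.array(X)-s["tool_pos"])
E
python3 - <<'E'
from h import *
d=vision.get_image("top")
for n,p,z in(("lid",(346,236),21),("open",(281,192),112),("closed",(238,204),118)):
    print(n,ray(d,p,z).round(1))
X=ray(d,(346,236),21);print(totool(X))
w=vision.get_image("wrist");s=telemetry.read_state();R,C=cam(w)
print("cam in tool",s["tool_rot"].T@(C-s["tool_pos"]),(s["tool_rot"].T@R.T).round(3).tolist(),w["fx"],w["cx"],w["cy"])
E
```

```text
lid [ 435.4 -207.5   21. ]
open [560.9  -5.8 112. ]
closed [526.4 117.  118. ]
[ 306.87323412 -277.12377049  383.29206802]
cam in tool [70.22492901 -0.24075659 30.18432825] [[-0.001, -0.961, -0.278], [1.0, -0.001, -0.0], [0.0, -0.278, 0.961]] 342.6718858817479 278.8661972343519 209.971881187241
```

The manual's scale: shifts go in shares of 500 mm and turns go in shares of 4 rad. Converting my numbers, 307 mm / 500 = 0.614, -277 mm / 500 = -0.554.

```bash
python3 nudge.py '[[[0.08, -0.072, 0.03], 0, 1], [[0.18, -0.162, 0.06], 0, 1], [[0.28, -0.252, 0.1], 0, 1], [[0.38, -0.342, 0.14], 0, 1], [[0.48, -0.432, 0.17], 0, 1], [[0.57, -0.512, 0.19], 0, 1], [[0.614, -0.554, 0.2], 0, 1], [[0.614, -0.554, 0.2], 0, 1], [[0.614, -0.554, 0.2], 0, 1]]'; python3 - <<'E'
from h import *
s=telemetry.read_state();print(s["joint_positions"].round(1),s["clock"])
d=vision.get_image("wrist");np.savez("w1.npz",**d);cv2.imwrite("pics/w1.png",d["frame"][:,:,::-1])
print(proj(d,(435.4,-207.5,21)))
E
```

```text
clock: 1.32
tool_pos: [435.9, -208.6, 304.7]
tool_rot: [[0.906, 0.423, -0.0], [0.423, -0.906, -0.001], [-0.0, 0.0, -1.0]]
wrist_force: [0.0, -0.3, 0.3]
finger_gap: 1.003
gripper_force: 0.0
[ 29.5  19.5  -9.3 119.1   4.7  41.8 -47.7] 1.325
[277.38694619 205.83517715]
```

View pics/w1.png

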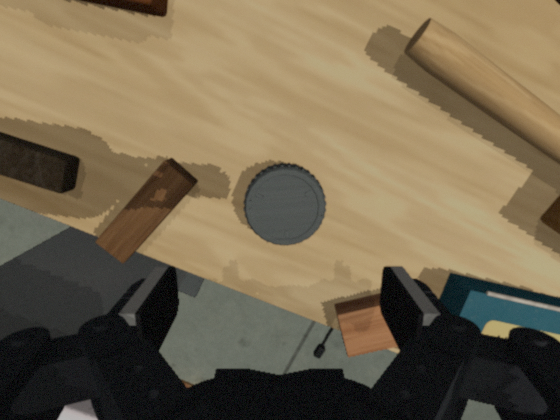

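The lid is centred near (285,204), with three faint dashes on its top. The off-cuts are at (145,210) and (365,325), clear of it.

In the tool's units: 60 mm / 500 = 0.12.

```bash
python3 nudge.py '[[[0, 0, 0.12], 0, 1], [[0, 0, 0.12], 0, 1], [[0, 0, 0.12], 0, 1]]'; python3 - <<'E'
from h import *
d1=np.load("w1.npz");d=vision.get_image("wrist");np.savez("w2.npz",**d)
cs=[]
for k in(d1,d):
    g=cv2.cvtColor(k["frame"],cv2.COLOR_RGB2HSV); c0=proj(k,(435.4,-207.5,15))
    # top face: dark, low sat
    m=((g[...,2]<90)&(g[...,1]<90)).astype(np.uint8);m=cv2.morphologyEx(m,cv2.MORPH_OPEN,np.ones((5,5)))
    cn,_=cv2.findContours(m,0,1);c=min(cn,key=lambda c:np.linalg.norm(c.reshape(-1,2).mean(0)-c0) if len(c)>20 else 1e9)
    e=cv2.fitEllipse(cv2.convexHull(c));print(e,c0);cs.append(e)
    print(ray(k,e[0],21))
print(tri(dirn(d1,cs[0][0]),dirn(d,cs[1][0])))
# rectify top face to metric image, 8 px/mm, world axes: col=-y,row=-x
c=tri(dirn(d1,cs[0][0]),dirn(d,cs[1][0]))
src=np.float32([proj(d,(c[0]+a,c[1]+b,21)) for a,b in((35,35),(35,-35),(-35,-35),(-35,35))])
H=cv2.getPerspectiveTransform(src,np.float32([[0,0],[560,0],[560,560],[0,560]]))
im=cv2.warpPerspective(cv2.cvtColor(d["frame"],cv2.COLOR_RGB2GRAY),H,(560,560),flags=cv2.INTER_CUBIC)
im=np.clip((im.astype(float)-30)*4,0,255).astype(np.uint8);cv2.imwrite("pics/rect.png",im)
E
```

```text
clock: 1.75
tool_pos: [436.1, -209.2, 245.9]
tool_rot: [[0.907, 0.421, 0.001], [0.421, -0.907, -0.001], [0.0, 0.001, -1.0]]
wrist_force: [0.1, -0.2, -0.1]
finger_gap: 0.999
gripper_force: 0.0
((284.07666015625, 203.77792358398438), (80.93242645263672, 81.26167297363281), 30.649578094482422) [277.41360148 203.79549313]
[ 439.04954989 -211.45949403   21.        ]
((284.1132507324219, 227.7677459716797), (102.45193481445312, 103.47872161865234), 98.6566390991211) [275.75251133 228.79510838]
[ 440.02705984 -210.94936588   21.        ]
[ 435.57202311 -213.32007019    6.43357024]
```

View pics/rect.png

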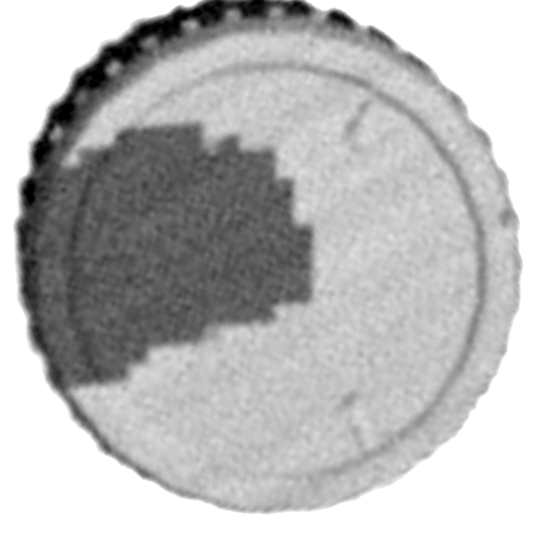

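The rectified crop shows the lid's top groove centred at about (276,270). Dashes sit at (358,118) and (357,425), and the third is hidden in the shadow on the left. That puts the lugs at about -30°, -150° and 90° in world yaw.

In the tool's units: 76 mm / 500 = 0.152, 65 mm / 500 = 0.13, -10 degrees / 229.1831 = -0.0436.

```bash
python3 - <<'E'
from h import *
d=np.load("w2.npz");s=vision.get_image("scene");t=vision.get_image("top")
r=[dirn(d,proj(d,(436.8,-212.9,21)))]
for k in(s,t):
    c0=proj(k,(437,-213,15));g=cv2.cvtColor(k["frame"],cv2.COLOR_RGB2HSV)
    m=((g[...,2]<95)&(g[...,1]<100)).astype(np.uint8);x,y=c0.astype(int);mm=np.zeros_like(m);mm[y-20:y+20,x-20:x+20]=m[y-20:y+20,x-20:x+20]
    n,l,st,ce=cv2.connectedComponentsWithStats(mm);i=1+np.argmax(st[1:,4]);print(st[i],ce[i],c0);r.append(dirn(k,ce[i]))
print(tri(*r),tri(r[0],r[1]),tri(r[0],r[2]),totool((436.8,-212.9,169)))
E
python3 nudge.py '[[[-0.002, 0.007, 0.04], -0.0436, 1], [[-0.002, 0.007, 0.09], -0.0436, 1], [[-0.002, 0.007, 0.13], -0.0436, 1], [[-0.002, 0.007, 0.152], -0.0436, 1], [[-0.002, 0.007, 0.152], -0.0436, 1], [[-0.002, 0.007, 0.152], -0.0436, 1]]'
```

```text
[331 256  18  16 117] [337.39316239 263.61538462] [340.93182941 261.90189016]
[330 215  37  40 827] [352.56348247 236.49818622] [347.41532323 235.5145536 ]
[ 431.73841667 -215.95537794   14.75609929] [ 431.66501005 -209.54932202   10.52127853] [ 434.49517149 -220.90733241   17.48612191] [-1.73460749  3.51713946 77.83841948]
clock: 2.65
tool_pos: [437.0, -211.9, 169.6]
tool_rot: [[0.819, 0.574, 0.002], [0.574, -0.819, -0.001], [0.001, 0.001, -1.0]]
wrist_force: [0.3, -0.4, -0.3]
finger_gap: 1.0
gripper_force: 0.0
```

In the tool's units: -140 mm / 500 = -0.28, -100 mm / 500 = -0.2.

```bash
python3 nudge.py '[[[0, 0, 0], 0, 0], [[0, 0, 0], 0, 0], [[0, 0, 0], 0, 0], [[0, 0, 0], 0, 0], [[0, 0, 0], 0, 0], [[0, 0, 0], 0, 0]]'; python3 nudge.py '[[[0, 0, -0.03], 0, 0], [[0, 0, -0.1], 0, 0], [[0, 0, -0.2], 0, 0], [[0, 0, -0.28], 0, 0], [[0, 0, -0.28], 0, 0], [[0, 0, -0.28], 0, 0]]'; python3 - <<'E'
from h import *
s=telemetry.read_state();print(s["joint_positions"].round(1),s["clock"])
d=vision.get_image("wrist");np.savez("w3.npz",**d);cv2.imwrite("pics/w3.png",d["frame"][:,:,::-1])
print(totool((561,-6,310)))
E
```

```text
clock: 3.4
tool_pos: [437.0, -212.0, 170.0]
tool_rot: [[0.819, 0.574, 0.001], [0.574, -0.819, -0.001], [0.001, 0.002, -1.0]]
wrist_force: [-1.2, 0.9, 11.1]
finger_gap: 0.733
gripper_force: 63.9
clock: 4.15
tool_pos: [435.6, -211.5, 307.8]
tool_rot: [[0.819, 0.574, -0.002], [0.574, -0.819, 0.001], [-0.001, -0.002, -1.0]]
wrist_force: [-0.6, 0.3, -4.5]
finger_gap: 0.729
gripper_force: 68.8
[ 32.7  19.6 -12.7 118.6   6.2  42.6 -38.8] 4.15
[220.61484075 -96.27950364  -2.86909572]
```

View pics/w3.png

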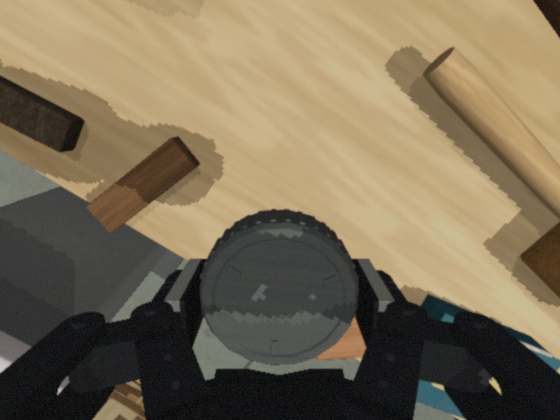

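The lid is gripped square between the fingers, with its groove centred near (279,297). Dashes show at (235,272) and (274,345).

In the tool's units: 196 mm / 500 = 0.392, 175 mm / 500 = 0.35, -71 degrees / 229.1831 = -0.3098.

```bash
python3 nudge.py '[[[0.05, -0.006, -0.02], -0.0436, 0], [[0.11, -0.014, -0.044], -0.0873, 0], [[0.17, -0.022, -0.044], -0.1309, 0], [[0.23, -0.03, -0.044], -0.1745, 0], [[0.29, -0.038, -0.044], -0.2182, 0], [[0.35, -0.046, -0.044], -0.2618, 0], [[0.392, -0.052, -0.044], -0.3098, 0], [[0.392, -0.052, -0.044], -0.3098, 0], [[0.392, -0.052, -0.044], -0.3098, 0], [[0.392, -0.052, -0.044], -0.3098, 0]]'; python3 - <<'E'
from h import *
s=telemetry.read_state();print(s["joint_positions"].round(1),s["clock"])
d=vision.get_image("wrist");np.savez("w4.npz",**d);
def rect(d,pts3,n):
    src=np.float32([proj(d,p) for p in pts3])
    H=cv2.getPerspectiveTransform(src,np.float32([[0,0],[n,0],[n,n],[0,n]]))
    return cv2.warpPerspective(d["frame"],H,(n,n),flags=cv2.INTER_CUBIC)[:,:,::-1]
c=(561,-6)
# canister plane z=112, 3 px/mm, +-65mm ; world col=-y,row=-x
a=rect(d,[(c[0]+x,c[1]+y,112) for x,y in((65,65),(65,-65),(-65,-65),(-65,65))],390)
# lid in tool frame: col=tool y, row=-tool x, +-35
T=lambda q:s["tool_rot"]@np.array(q)+s["tool_pos"]
b=rect(d,[T((x,y,149)) for x,y in((35,-35),(35,35),(-35,35),(-35,-35))],390)
b=np.clip((b.astype(float)-20)*4,0,255).astype(np.uint8)
cv2.imwrite("pics/m4.png",np.hstack([a,b]))
E
```

```text
clock: 5.45
tool_pos: [581.4, -78.9, 329.9]
tool_rot: [[-0.274, 0.962, -0.002], [0.962, 0.274, -0.001], [-0.0, -0.002, -1.0]]
wrist_force: [0.1, 0.3, -4.8]
finger_gap: 0.731
gripper_force: 68.8
[ 26.8  29.3 -29.2 103.1  17.6  52.3   5.7] 5.45
```

View pics/m4.png

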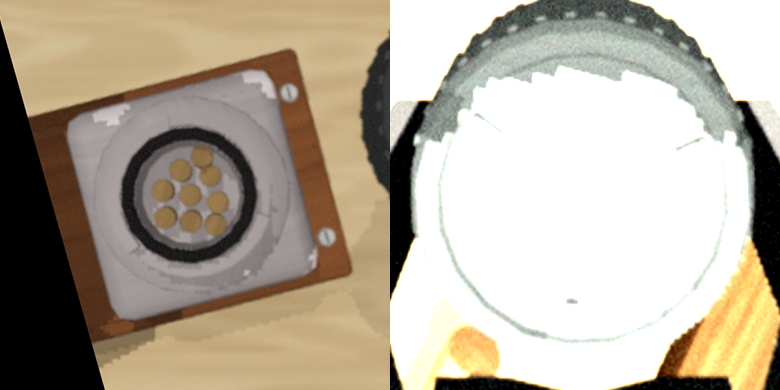

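The rectified mosaic shows the open neck's ring centred at (190,195) on the left, and the block edges tilted by about 15°. On the right the lid's groove is centred on the tool axis, with dashes at (487,121), (690,144) and (571,300). The lugs are therefore at world 39.6° and the target is 40°.

In the tool's units: 35 mm / 500 = 0.07, 15 mm / 500 = 0.03.

```bash
cat > ring.py <<'E'
from h import *
def ring(k):
    f=k["frame"];c0=proj(k,(561,-5,113));x,y=c0.astype(int);v=f.max(2)
    m=np.zeros_like(v);r=75;y0=max(0,y-r);m[y0:y+r,x-r:x+r]=(v<60)[y0:y+r,x-r:x+r]
    n,l,st,ce=cv2.connectedComponentsWithStats(m)
    i=min(range(1,n),key=lambda i:np.linalg.norm(ce[i]-c0) if st[i,4]>300 else 1e9)
    c=max(cv2.findContours((l==i).astype(np.uint8),0,1)[0],key=len)
    e=cv2.fitEllipse(c);P=np.array([ray(k,p,114) for p in c.reshape(-1,2)])
    (cx,cy),r=cv2.minEnclosingCircle(np.float32(P[:,:2]))
    print("ellipse",np.round(e[0],1),np.round(e[1],1),"at z=114:",ray(k,e[0],114).round(1),"minC",round(cx,1),round(cy,1),round(r,1));return dirn(k,e[0])
E
python3 nudge.py '[[[0.01, 0.03, 0], 0, 0], [[0.01, 0.07, 0], 0, 0], [[0.01, 0.07, 0], 0, 0], [[0.01, 0.07, 0], 0, 0]]'; python3 -c "
from h import *
d=vision.get_image('wrist');np.savez('w5.npz',**d)"
python3 nudge.py '[[[0, -0.05, 0], 0, 0], [[0, -0.1, 0], 0, 0], [[0, -0.14, 0], 0, 0], [[0, -0.14, 0], 0, 0], [[0, -0.14, 0], 0, 0]]'; python3 -c "
from h import *
d=vision.get_image('wrist');np.savez('w6.npz',**d)
from ring import ring
r=[ring(np.load(f'w{i}.npz')) for i in(4,5,6)]
print(tri(*r),tri(r[1],r[2]))
for i in (4,5,6):
    k=np.load(f'w{i}.npz');print(i)
"
```

```text
clock: 6.0
tool_pos: [614.2, -63.3, 330.4]
tool_rot: [[-0.276, 0.961, -0.001], [0.961, 0.276, -0.0], [0.0, -0.001, -1.0]]
wrist_force: [-0.2, -0.1, -4.4]
finger_gap: 0.729
gripper_force: 68.7
clock: 6.68
tool_pos: [547.6, -82.8, 331.1]
tool_rot: [[-0.276, 0.961, 0.001], [0.961, 0.276, -0.0], [-0.0, 0.001, -1.0]]
wrist_force: [0.7, -0.1, -4.4]
finger_gap: 0.73
gripper_force: 68.7
ellipse [282.3  94.9] [84.9 89.5] at z=114: [560.9  -3.1 114. ] minC 561.1 -3.9 22.3
ellipse [214.  107.1] [82.6 88.6] at z=114: [561.1  -3.  114. ] minC 561.4 -3.7 22.2
ellipse [345.1 106.1] [82.5 88.4] at z=114: [560.7  -3.2 114. ] minC 560.9 -3.9 22.2
[560.91012178  -3.07874987 112.7314054 ] [560.91209635  -3.08031141 112.72967521]
4
5
6
```

In the tool's units: 72 mm / 500 = 0.144, 50 mm / 500 = 0.1.

```bash
python3 nudge.py '[[[0.05, 0.024, 0], 0, 0], [[0.1, 0.048, 0], 0, 0], [[0.144, 0.07, 0], 0, 0], [[0.144, 0.07, 0], 0, 0], [[0.144, 0.07, 0.04], 0, 0], [[0.144, 0.07, 0.076], 0, 0], [[0.144, 0.07, 0.076], 0, 0], [[0.144, 0.07, 0.076], 0, 0], [[0.144, 0.07, 0.076], 0, 0]]'; python3 - <<'E'
from h import *
s=telemetry.read_state();print(s["tool_pos"],totool((561,-3.5,272)),s["joint_positions"].round(1),s["moment"])
E
```

```text
clock: 7.85
tool_pos: [561.2, -4.0, 293.2]
tool_rot: [[-0.276, 0.961, 0.001], [0.961, 0.276, -0.0], [-0.0, 0.001, -1.0]]
wrist_force: [0.1, -0.0, -5.2]
finger_gap: 0.73
gripper_force: 68.6
[561.16275493  -4.02696616 293.1783261 ] [ 0.55801486 -0.03280533 21.17813075] [ 19.9  30.1 -29.3 108.   19.6  46.9  -3.7] [ 0.06094715 -0.01763252  0.03387801]
```

In the tool's units: 13 mm / 500 = 0.026, 11 mm / 500 = 0.022.

```bash
python3 nudge.py '[[[0.001, 0, 0.008], 0, 0], [[0.001, 0, 0.014], 0, 0], [[0.001, 0, 0.018], 0, 0], [[0.001, 0, 0.022], 0, 0], [[0.001, 0, 0.026], 0, 0], [[0.001, 0, 0.026], 0, 0]]'; python3 nudge.py '[[[0, 0, 0.004], 0, 0], [[0, 0, 0.008], 0, 0], [[0, 0, 0.008], 0, 0]]';python3 nudge.py '[[[0, 0, 0.002], 0, 0], [[0, 0, 0.004], 0, 0], [[0, 0, 0.004], 0, 0]]'
```

```text
clock: 8.6
tool_pos: [560.7, -3.5, 279.5]
tool_rot: [[-0.276, 0.961, -0.0], [0.961, 0.276, 0.0], [0.0, -0.0, -1.0]]
wrist_force: [0.1, 0.2, -5.5]
finger_gap: 0.729
gripper_force: 68.7
clock: 8.98
tool_pos: [560.7, -3.5, 275.4]
tool_rot: [[-0.276, 0.961, -0.0], [0.961, 0.276, -0.0], [0.0, -0.0, -1.0]]
wrist_force: [0.1, -0.4, -3.5]
finger_gap: 0.731
gripper_force: 68.7
clock: 9.35
tool_pos: [560.7, -3.5, 273.6]
tool_rot: [[-0.276, 0.961, -0.0], [0.961, 0.276, -0.0], [-0.0, -0.0, -1.0]]
wrist_force: [-0.3, -0.6, -4.4]
finger_gap: 0.731
gripper_force: 68.7
```

```bash
python3 nudge.py '[[[0, 0, 0.001], 0, 0], [[0, 0, 0.002], 0, 0], [[0, 0, 0.002], 0, 0]]'; python3 nudge.py '[[[0, 0, 0.001], 0, 0], [[0, 0, 0.002], 0, 0], [[0, 0, 0.002], 0, 0]]'; python3 -c "
from h import *
s=telemetry.read_state();print(s['moment'],s['wrist_force'])"
```

```text
clock: 9.72
tool_pos: [560.7, -3.5, 272.6]
tool_rot: [[-0.276, 0.961, -0.0], [0.961, 0.276, -0.0], [0.0, -0.0, -1.0]]
wrist_force: [-0.2, -0.3, -4.8]
finger_gap: 0.727
gripper_force: 68.7
clock: 10.1
tool_pos: [560.8, -3.4, 271.8]
tool_rot: [[-0.276, 0.961, 0.0], [0.961, 0.276, -0.0], [-0.0, 0.0, -1.0]]
wrist_force: [0.5, 0.6, -3.3]
finger_gap: 0.73
gripper_force: 68.9
[-0.03091968  0.05336581  0.04451294] [ 0.45700303  0.60329755 -3.28296181]
```

In the tool's units: 0.5 mm / 500 = 0.001.

```bash
python3 nudge.py '[[[0, 0, 0.001], 0, 0], [[0, 0, 0.001], 0, 0]]'; python3 nudge.py '[[[0, 0, 0.001], 0, 0], [[0, 0, 0.001], 0, 0]]'; python3 -c "
from h import *
s=telemetry.read_state();print(s['moment'],s['wrist_force'])"
```

```text
clock: 10.35
tool_pos: [560.8, -3.4, 271.6]
tool_rot: [[-0.276, 0.961, 0.0], [0.961, 0.276, -0.0], [-0.0, 0.0, -1.0]]
wrist_force: [-1.8, -0.5, 0.3]
finger_gap: 0.727
gripper_force: 69.4
clock: 10.6
tool_pos: [560.8, -3.4, 271.3]
tool_rot: [[-0.276, 0.961, 0.0], [0.961, 0.276, -0.0], [-0.0, 0.0, -1.0]]
wrist_force: [-2.9, -0.4, 4.7]
finger_gap: 0.726
gripper_force: 69.9
[-0.11658085  0.65047571 -0.00622342] [-2.93664827 -0.37256536  4.67387366]
```

In the tool's units: 1.4 mm / 500 = 0.0028, 1.25 mm / 500 = 0.0025, 30 degrees / 229.1831 = 0.1309.

```bash
python3 nudge.py '[[[0, 0, -0.0004], 0.0131, 0], [[0, 0, 0], 0.0262, 0], [[0, 0, 0.0004], 0.0393, 0], [[0, 0, 0.0008], 0.0524, 0], [[0, 0, 0.0011], 0.0654, 0], [[0, 0, 0.0014], 0.0785, 0], [[0, 0, 0.0018], 0.0916, 0], [[0, 0, 0.0022], 0.1047, 0], [[0, 0, 0.0025], 0.1178, 0], [[0, 0, 0.0028], 0.1309, 0]]'; python3 -c "
from h import *
s=telemetry.read_state();print(s['moment'],s['wrist_force'],s['tau'].round(3),s['joint_positions'].round(1))"
```

```text
clock: 11.85
tool_pos: [561.3, -3.3, 269.8]
tool_rot: [[0.243, 0.97, 0.002], [0.97, -0.243, 0.0], [0.001, 0.002, -1.0]]
wrist_force: [1.0, 1.2, 1.1]
finger_gap: 0.734
gripper_force: 69.4
[ 0.01917692 -0.00955708  0.12462117] [0.9891348  1.23818574 1.13109176] [ 4.5500e-01 -4.8056e+01 -4.9100e+00 -1.8597e+01  1.7000e-02  1.4000e-02
  2.9000e-01] [ 13.5  30.5 -21.1 109.1  15.5  43.1 -30.4]
```

In the tool's units: -0.2 mm / 500 = -0.0004, -0.1 mm / 500 = -0.0002, 4.5 degrees / 229.1831 = 0.0196.

```bash
cat > st.py <<'E'
from cell import manip, vision, telemetry
s=telemetry.read_state();print("M",s['moment'].round(3),"F",s['wrist_force'].round(1),"z",s["tool_pos"].round(2),"q7",s['joint_positions'][6].round(1),"tau7",s["tau"][6].round(3),s["clock"])
E
python3 nudge.py '[[[0, 0, -0.0002], 0.0065, 0], [[0, 0, -0.0004], 0.0131, 0], [[0, 0, -0.0002], 0.0196, 0], [[0, 0, 0], 0.0262, 0]]' >/dev/null; python3 st.py
```

```text
M [ 0.023 -0.068  0.05 ] F [-0.1  0.6  0.9] z [560.8   -3.41 269.39] q7 -35.5 tau7 0.106 12.35
```

In the tool's units: 0.35 mm / 500 = 0.0007, 0.25 mm / 500 = 0.0005, 6 degrees / 229.1831 = 0.0262.

```bash
python3 nudge.py '[[[0, 0, 0.0002], 0.0065, 0], [[0, 0, 0.0003], 0.0131, 0], [[0, 0, 0.0005], 0.0196, 0], [[0, 0, 0.0007], 0.0262, 0]]' >/dev/null; python3 st.py
```

```text
M [ 0.277 -0.104  0.052] F [0.7 1.1 0.5] z [560.66  -3.14 268.81] q7 -40.6 tau7 0.151 12.85
```

In the tool's units: 0.25 mm / 500 = 0.0005, 0.15 mm / 500 = 0.0003, 6 degrees / 229.1831 = 0.0262.

```bash
python3 nudge.py '[[[0, 0, 0], 0.0065, 0], [[0, 0, 0.0002], 0.0131, 0], [[0, 0, 0.0003], 0.0196, 0], [[0, 0, 0.0005], 0.0262, 0]]' >/dev/null; python3 st.py
```

```text
M [ 0.366 -0.382 -0.018] F [ 1.7  1.5 -5. ] z [560.66  -3.45 268.31] q7 -45.6 tau7 0.15 13.35
```

In the tool's units: 0.35 mm / 500 = 0.0007, 0.25 mm / 500 = 0.0005, 6 degrees / 229.1831 = 0.0262.

```bash
python3 nudge.py '[[[0, 0, 0.0002], 0.0065, 0], [[0, 0, 0.0003], 0.0131, 0], [[0, 0, 0.0005], 0.0196, 0], [[0, 0, 0.0007], 0.0262, 0]]' >/dev/null; python3 st.py
```

```text
M [ 0.196 -0.266  0.03 ] F [ 2.3 -0.  -4.2] z [560.69  -3.56 268.28] q7 -50.7 tau7 0.156 13.85
```

In the tool's units: 0.4 mm / 500 = 0.0008, 0.3 mm / 500 = 0.0006, 6 degrees / 229.1831 = 0.0262.

```bash
python3 nudge.py '[[[0, 0, 0.0002], 0.0065, 0], [[0, 0, 0.0004], 0.0131, 0], [[0, 0, 0.0006], 0.0196, 0], [[0, 0, 0.0008], 0.0262, 0]]' >/dev/null; python3 st.py
```

```text
M [ 0.171 -0.303  0.076] F [ 2.3  0.9 -5. ] z [560.74  -3.5  267.9 ] q7 -55.8 tau7 0.16 14.35
```

In the tool's units: 0.35 mm / 500 = 0.0007, 0.25 mm / 500 = 0.0005, 6 degrees / 229.1831 = 0.0262.

```bash
python3 nudge.py '[[[0, 0, 0.0002], 0.0065, 0], [[0, 0, 0.0003], 0.0131, 0], [[0, 0, 0.0005], 0.0196, 0], [[0, 0, 0.0007], 0.0262, 0]]' >/dev/null; python3 st.py
```

```text
M [ 0.254 -0.308  0.048] F [ 0.7  1.4 -4.5] z [560.73  -3.41 267.55] q7 -60.9 tau7 0.157 14.85
```

In the tool's units: 0.35 mm / 500 = 0.0007, 0.25 mm / 500 = 0.0005, 6 degrees / 229.1831 = 0.0262.

```bash
python3 nudge.py '[[[0, 0, 0.0002], 0.0065, 0], [[0, 0, 0.0003], 0.0131, 0], [[0, 0, 0.0005], 0.0196, 0], [[0, 0, 0.0007], 0.0262, 0]]' >/dev/null; python3 st.py
```

```text
M [ 0.156 -0.307  0.029] F [ 2.3  0.8 -4.3] z [560.73  -3.52 267.2 ] q7 -66.0 tau7 0.158 15.35
```

In the tool's units: 0.35 mm / 500 = 0.0007, 0.25 mm / 500 = 0.0005, 6 degrees / 229.1831 = 0.0262.

```bash
python3 nudge.py '[[[0, 0, 0.0002], 0.0065, 0], [[0, 0, 0.0003], 0.0131, 0], [[0, 0, 0.0005], 0.0196, 0], [[0, 0, 0.0007], 0.0262, 0]]' >/dev/null; python3 st.py
```

```text
M [ 0.169 -0.345  0.047] F [ 1.1  1.  -3.3] z [560.83  -3.43 267.01] q7 -71.1 tau7 0.143 15.85
```

In the tool's units: 0.3 mm / 500 = 0.0006, 0.2 mm / 500 = 0.0004, 6 degrees / 229.1831 = 0.0262.

```bash
python3 nudge.py '[[[0, 0, 0.0001], 0.0065, 0], [[0, 0, 0.0002], 0.0131, 0], [[0, 0, 0.0004], 0.0196, 0], [[0, 0, 0.0006], 0.0262, 0]]' >/dev/null; python3 st.py
```

```text
M [ 0.118 -0.275  0.094] F [ 0.9 -0.1  0.4] z [560.83  -3.47 266.82] q7 -76.1 tau7 0.119 16.35
```

In the tool's units: -0.1 mm / 500 = -0.0002, 6 degrees / 229.1831 = 0.0262.

```bash
python3 nudge.py '[[[0, 0, -0.0002], 0.0065, 0], [[0, 0, -0.0002], 0.0131, 0], [[0, 0, 0], 0.0196, 0], [[0, 0, 0.0002], 0.0262, 0]]' >/dev/null; python3 st.py
```

```text
M [ 0.059 -0.1    0.049] F [ 0.2 -0.4  2.2] z [560.84  -3.53 266.71] q7 -81.2 tau7 0.096 16.85
```

In the tool's units: -0.4 mm / 500 = -0.0008, -0.3 mm / 500 = -0.0006, 4.5 degrees / 229.1831 = 0.0196.

```bash
python3 nudge.py '[[[0, 0, -0.0004], 0.0065, 0], [[0, 0, -0.0008], 0.0131, 0], [[0, 0, -0.0008], 0.0196, 0], [[0, 0, -0.0006], 0.0262, 0]]' >/dev/null; python3 st.py
```

```text
M [ 0.115 -0.342  0.065] F [ 1.7 -0.2  0.7] z [560.85  -3.45 266.78] q7 -86.3 tau7 0.099 17.35
```

In the tool's units: -0.3 mm / 500 = -0.0006, -0.2 mm / 500 = -0.0004, 6 degrees / 229.1831 = 0.0262.

```bash
python3 nudge.py '[[[0, 0, -0.0004], 0.0065, 0], [[0, 0, -0.0006], 0.0131, 0], [[0, 0, -0.0006], 0.0196, 0], [[0, 0, -0.0006], 0.0262, 0]]' >/dev/null; python3 st.py
```

```text
M [ 0.271 -0.74   0.046] F [ 3.2  0.2 -2.9] z [560.8   -3.39 266.95] q7 -91.3 tau7 0.114 17.85
```

In the tool's units: 0.25 mm / 500 = 0.0005, 0.15 mm / 500 = 0.0003, 4.5 degrees / 229.1831 = 0.0196.

```bash
python3 nudge.py '[[[0, 0, 0.0002], 0.0065, 0], [[0, 0, 0.0003], 0.0131, 0], [[0, 0, 0.0005], 0.0196, 0]]' >/dev/null; python3 st.py
```

```text
M [ 0.14  -0.722  0.151] F [ 3.2  1.  -2.3] z [560.79  -3.47 266.9 ] q7 -95.1 tau7 0.096 18.225
```

In the tool's units: 0.15 mm / 500 = 0.0003, 0.1 mm / 500 = 0.0002, 3 degrees / 229.1831 = 0.0131.

```bash
python3 nudge.py '[[[0, 0, 0.0002], 0.0065, 0], [[0, 0, 0.0003], 0.0131, 0]]' >/dev/null; python3 st.py
```

```text
M [ 0.108 -0.634  0.112] F [ 2.8  1.8 -1.1] z [560.8   -3.51 266.83] q7 -97.7 tau7 0.072 18.475
```

In the tool's units: -0.1 mm / 500 = -0.0002, 3 degrees / 229.1831 = 0.0131.

```bash
python3 nudge.py '[[[0, 0, -0.0002], 0.0065, 0], [[0, 0, 0], 0.0131, 0]]' >/dev/null; python3 st.py
```

```text
M [ 0.081 -0.705  0.154] F [ 4.3 -0.1 -0.5] z [560.85  -3.52 266.75] q7 -100.2 tau7 0.029 18.725
```

In the tool's units: -0.1 mm / 500 = -0.0002, 3 degrees / 229.1831 = 0.0131.

```bash
python3 nudge.py '[[[0, 0, -0.0002], 0.0065, 0], [[0, 0, -0.0002], 0.0131, 0]]' >/dev/null; python3 st.py
```

```text
M [ 0.087 -0.846  0.282] F [ 4.2  0.2 -1.4] z [560.8   -3.47 266.74] q7 -102.7 tau7 -0.023 18.975
```

In the tool's units: -0.2 mm / 500 = -0.0004, -0.1 mm / 500 = -0.0002, 2.3 degrees / 229.1831 = 0.01.

```bash
python3 nudge.py '[[[0, 0, -0.0002], 0.0052, 0], [[0, 0, -0.0004], 0.01, 0]]' >/dev/null; python3 st.py
```

```text
M [ 0.226 -1.148  0.336] F [ 4.8  0.4 -4. ] z [560.82  -3.36 266.77] q7 -104.6 tau7 -0.148 19.225
```

In the tool's units: -110 mm / 500 = -0.22, -80 mm / 500 = -0.16.

```bash
python3 nudge.py '[[[0, 0, 0], 0, 1], [[0, 0, 0], 0, 1], [[0, 0, 0], 0, 1], [[0, 0, 0], 0, 1], [[0, 0, 0], 0, 1]]' ; python3 nudge.py '[[[0, 0, -0.03], 0, 1], [[0, 0, -0.08], 0, 1], [[0, 0, -0.16], 0, 1], [[0, 0, -0.22], 0, 1], [[0, 0, -0.22], 0, 1], [[0, 0, -0.22], 0, 1]]'; python3 - <<'E'
from h import *
d=vision.get_image("wrist");cv2.imwrite("pics/w9.png",d["frame"][:,:,::-1]);print(proj(d,(561,-3.5,116)))
E
```

```text
clock: 19.85
tool_pos: [560.7, -3.5, 267.0]
tool_rot: [[0.979, -0.204, -0.0], [-0.204, -0.979, -0.0], [-0.0, 0.0, -1.0]]
wrist_force: [0.1, -0.5, 0.6]
finger_gap: 1.0
gripper_force: 0.0
clock: 20.6
tool_pos: [560.4, -3.5, 377.1]
tool_rot: [[0.979, -0.204, -0.0], [-0.204, -0.979, -0.0], [-0.0, 0.0, -1.0]]
wrist_force: [-0.9, -0.1, 0.0]
finger_gap: 0.999
gripper_force: 0.0
[278.63394549 213.73234099]
```

View pics/w9.png

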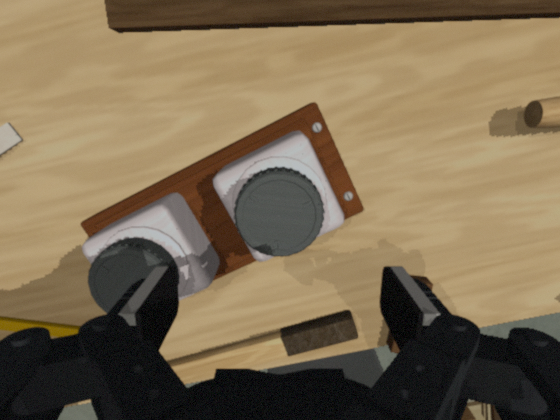

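The lid sits level on the neck, centred at (279,212), and both fingers are clear. I'll check that it did not unwind when released.

```bash
python3 - <<'E'
from h import *
s=telemetry.read_state();d=vision.get_image("wrist");X=[(561+x,-3.5+y,118) for x,y in((35,35),(35,-35),(-35,-35),(-35,35))]
H=cv2.getPerspectiveTransform(np.float32([proj(d,p) for p in X]),np.float32([[0,0],[560,0],[560,560],[0,560]]))
im=cv2.warpPerspective(cv2.cvtColor(d["frame"],cv2.COLOR_RGB2GRAY),H,(560,560),flags=cv2.INTER_CUBIC).astype(float)
im=im-cv2.GaussianBlur(im,(0,0),25);cv2.imwrite("pics/r9.png",np.clip(128+im*6,0,255).astype(np.uint8))
E
```

```text
(no output)
```

View pics/r9.png

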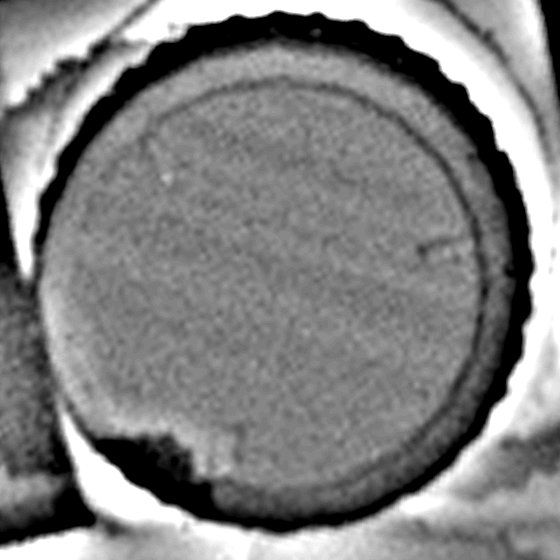

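The dash at (443,247) puts the lug at -78.3° against -78.1° expected, so the lid held its angle. Handing in.

```bash
python3 -c "
from cell import manip, vision, telemetry
print(manip.hand_in())"
```

```text
the job is handed in; nothing more can be done
None
```

The lid is on the open canister, screwed down to about 0.33 N m (snug is 0.2 to 0.4) and released; the arm touched nothing else, and I handed the job in at about 21 s, with no verdict returned.

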